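Shut the torch gas valve under the sliding cover

TASK

The soldering is done, so turn off the torch gas at the valve box on the jeweller's bench: slide the box's metal cover all the way back against its stop, without lifting it, to uncover the two valve handles, then push the red handle clockwise until it is fully shut. Leave the cover back, the blue handle as it is and everything around the box where it stands.

Things in the scene. Friction and masses are not known exactly. Their poses are not given: they have to be found in the camera images.
- valve_box: grey steel valve box fixed on the bench, 242 mm (its x) by 263 mm (its y). Origin: centre of its underside on the bench; x axis to its back (away from the robot at yaw 0), z up. The front half is a bay with two valves, the back half a solid deck 64 mm high. Side cheeks (y 125.5 to 131.5 mm, either side), 74 mm high, guide the cover
- bay (a point): centre of the bay's opening, 64 mm above the bench, at x -62.5 mm of the box. Inside, the bay reaches from x -115 to -10 mm and y -117.5 to +117.5 mm of the box; floor 4 mm high; front wall 6 mm thick, 64 mm high
- back_stop (a point): middle of the top of the back stop's front face, at x 115 mm of the box, 74 mm above the bench; the stop runs along the whole back edge
- cover: loose aluminium cover plate, 122 (its x) by 247 (its y) by 5 mm, about 0.35 kg, lying 64 mm above the bench on the box, 2 mm play to each cheek. Origin: centre of its underside, axes as the box's. Starts over the bay (origin at x -60 to -48 mm of the box), slides along the box's x over the deck until its back edge meets the back stop (origin at x +54 mm), which opens the bay; takes 2 to 5 N
- push_bar (a point): top centre of the black bar that stands on the cover, 22 mm above the cover's underside and so 86 mm above the bench; the bar is 12 mm (x) by 80 mm (y) and 17 mm high, centred on the cover
- red_handle (a joint): angle of the red handle (red with a white band; blade 14 mm wide, reaching 58 mm from its pivot, between 36 and 58 mm above the bench). 0 = open, pointing to the box's front (-x); grows clockwise from above to 1.571 = fully shut at a stop, pointing to the box's +y. Starts at 0 to 0.25. Takes about 0.1 N m, stays where it is left
- red_pivot (a point): on the red handle's vertical turning axis, at the handle's top, 58 mm above the bench; 40 mm in front (-x) of the box's origin, at y +47 or -53 mm of the box (either place)
- red_tip (a point): middle of the free end of the red handle, 58 mm from its axis, 47 mm above the bench
- blue_pivot (a point): the same point of the blue valve, in the other place, 100 mm from the red one
- blue_tip (a point): middle of the free end of the blue handle (same shape, all blue, also open, angle 0 to 0.25 rad at the start)
- bead_box_teal: small clear box of teal beads with a white lid, 42 x 57 x 42 mm, loose, close to the left (+y) side of the valve box; origin: centre of its underside
- dropper_bottle: brown glass bottle with a black cap, 32 mm across, 78 mm tall, loose, close to the right (-y) side of the valve box; origin: centre of its underside
- bead_box_silver: small clear box of silver beads with a white lid, 42 x 57 x 42 mm, loose, beyond the valve box; origin: centre of its underside
- pliers: long-nosed pliers with yellow handles, lying flat, 165 mm long, 20 mm high, loose; origin at the joint
- cutters: side cutters with yellow handles, lying flat, 140 mm long, 20 mm high, loose; origin at the joint
- wire_spool: copper wire spool standing on its flange, 68 mm across, 50 mm tall, loose; origin: centre of its underside
- pendant: brass pendant lying flat, 42 mm across, 10 mm high, loose; origin: centre of its underside

How it is judged (in metres and radians):
On the way, in this order (a step that is already met when the one before it is completed fails the run):
1. the cover is slid back to its stop, the red handle still open (x of cover in the frame of valve_box above 0.042 m and value of joint red_handle below 0.5 rad), for 0.2 s.
2. the red handle is pushed fully shut (x of cover in the frame of valve_box above 0.042 m and value of joint red_handle above 1.48 rad), for 0.2 s.
At the end, for the whole second after the job is handed in: The cover lies at rest on the box within 12 mm of its back stop, the red handle is within 5 degrees of fully shut (joint above 1.48 rad), the blue handle's tip is within 8 mm of where it was and the loose things around the box within 20 mm of where they were (all of step 2 and height (world z) of cover below 0.07 m and linear speed of cover below 0.01 m/s and distance of blue_tip from where it was at the start of the episode below 0.008 m and distance of each of bead_box_teal, dropper_bottle, bead_box_silver, pliers, cutters, wire_spool, pendant from where it was at the start of the episode below 0.02 m); the robot touches nothing.
It fails at once if the cover is lifted (its underside's centre 8 mm or more off its ledges) or tipped by more than 8 degrees (height (world z) of cover above 0.072 m or angle between cover's own z axis and vertical above 0.14 rad).
It fails at once if the blue handle's tip is moved by more than 8 mm (distance of blue_tip from where it was at the start of the episode above 0.008 m).
It fails at once if a loose thing around the box is moved or lifted by more than 20 mm (distance of any of bead_box_teal, dropper_bottle, bead_box_silver, pliers, cutters, wire_spool, pendant from where it was at the start of the episode above 0.02 m).
It also fails if it takes over 51 s, if anything falls off the work surface, if the arm or the gripper's body presses on something with over 40 N, if the wrist force passes 120 N, or if a joint passes its speed limit or range.

ROBOT

A 6-joint arm with a two-finger parallel gripper is mounted at the origin on the work surface. World frame = base frame: x ahead of the robot, y to its left, z up, the work surface at z = 0. Lengths are in m, angles in degrees, forces in N, time in s.
With the tool pointing down it reaches from about 0.375 to 0.9 m from the base axis. Payload 3.1 kg.
Tool frame: the origin (TCP) lies on the centre line of the jaws, within the pads' length; the fingertips stand 14 mm ahead of it and the grasp point (between the pads) lies 5 mm behind it (bot.tips_ahead is the distance from the TCP to the fingertips, in m); z points along the fingers, y is the line along which they close (so a half turn about z gives the same grasp; the last joint's range is limited). The gripper opens to 87 mm and grips with 3 to 60 N. Pads are 19 mm wide; open, the fingers measure 117 mm over their backs; the gripper's body (75 mm by 190 mm) begins 51 mm behind the grasp point.
Start: joints at [63.799, 30.224, 82.088, -0, 67.689, -10.227], TCP at [0.172, 0.601, 0.237] pointing down, gripper open.
Joint ranges: [-176.69, 176.69], [-43.24, 126.21], [12.49, 139.97], [-82, 262], [0, 151.66], [-163.58, 163.58]. Speed limits (degrees/s): [159.86, 159.86, 180, 180, 180, 180].

INTERFACE

Orientations are given as a 3x3 rotation matrix whose columns are the frame's x, y, z axes.
In Python, from rig import bot gives the robot as it stands.
- The arm moves only by the tool play_rows, never from a script. Its argument "moves" is a list that holds one entry, the list of rows, each a list of 6 numbers: the shift along the tool's x, y, z in mm, then the turn, a rotation vector about the tool's x, y, z in rad. A call has 1 to 5 rows; each row shifts and turns the commanded pose from where the row before left it, along the tool's axes as they then stand; what a row does not reach is not made up. A row lasts 1/10 s, in which the tool goes at most 50 mm and 8.59 degrees, less where a joint would pass 70% of its speed; a pose out of reach is approached as far as the arm can. A call with a gripper value outside its range is refused whole. "fingers" is the opening, from -1 (shut) to 1 (fully open), set as the call begins (left out, the last holds). The fingers move at their own pace and stop on an object; the grip force is fixed at half the most. Time passes only in rows, so rows that do not move let the fingers close. It gives the time, the measured TCP pose, the force, the opening and the grip force at its end, in the units of the state.
- bot.read_state(): the state, without advancing time (a new reading comes with each control period).
- bot.capture(name): name is "scene" or "side" or "wrist"; returns a dict with "image" (400x640x3 uint8, blue, green, red), "fx", "fy", "cx", "cy" (pixels), "R" (3x3) and "t" (3): a world point X has camera coordinates R X + t. Camera axes: x right, y down, z forward; pixel columns grow to the right and rows downward; lengths in m; the calibration is good to about 2 mm. The wrist camera is an equidistant fisheye: a pixel r from the principal point sees the ray r / f radians off the axis. A picture is of the moment at which its call begins. There is no depth.
- bot.hand_in(): hands the job in; it is judged then, once.
Trained networks look in a picture, given as the dict that the camera call returned (one of the last four; its "shot" number tells which), for a name from the list of things; names that differ only in an ending like _2 or _b are one class to them, and where a whole thing is asked for, a point or a joint stands for the part that bears it (a point fixed in the world has none). Each returns a list of dicts, best first, with "confidence" (0 to 1); they miss things now and then, are a little off and sometimes report something else, mostly with a low value. They report only what shows in the picture. A call takes as long as a camera call.
- bot.search_frame(picture, query): "centre" ([column, row] in pixels, amid what is visible of it).
- bot.silhouettes(picture, query): "pixels" (400x640 bool, what is visible of it) and "centre" ([column, row] in pixels, amid what is visible of it).
- bot.pinpoint(picture, query): "centre" ([column, row] in pixels: a listed point, or the origin of a listed thing).
The state is a dict: "time_s": time; "joint_positions": joint angles; "qvel": joint speeds; "tau": joint torques, N m; "position": TCP position; "tcp_rot": TCP orientation; "force": force on the tool from outside, world axes, zero at the start; "moment": the same for the moment, N m; "opening": opening from 0.0 (shut) to 1.0 (fully open); "grasp_force": force on a finger pad.
Only numpy, scipy, OpenCV 4.12 (cv2) and the standard library are available. Lean on these libraries where they do the work, as an engineer would, in place of code of your own. Each camera call takes 0.05 s, during which the arm holds its last target. There are 200 camera calls.

## Working session

There is one attempt and no reset: what is moved stays moved. The work goes in short steps, Python scripts to look and compute and a tool call to move; the robot and the scene stay as the last step left them, time stands still between calls to the robot, and variables do not carry over. Pictures are saved under pics/ and viewed, at most 10 in all, crops included, and the job is handed in when it is done.

Besides the shell and the picture viewer there is one more tool, called after "Call:" as name([rows], argument=value, ...), one row to a line, values as JSON. play_rows: Moves the arm, as the interface text tells. Its arguments: {"type":"object","properties":{"moves":{"type":"array","items":{"type":"array","items":{"type":"array","items":{"type":"number"}}}},"fingers":{"type":"number"}},"required":["moves"]}

```bash
mkdir -p pics
cat > h.py <<'E'
import numpy as np, cv2
from rig import bot
def ray(p,uv):
    x=(uv[0]-p["cx"])/p["fx"]; y=(uv[1]-p["cy"])/p["fy"]
    R=np.array(p["R"]);t=np.array(p["t"])
    return -R.T@t, R.T@np.array([x,y,1.])
def atz(p,uv,z):
    c,d=ray(p,uv); return c+d*(z-c[2])/d[2]
def proj(p,X):
    q=np.array(p["R"])@np.array(X)+np.array(p["t"]); return [p["fx"]*q[0]/q[2]+p["cx"],p["fy"]*q[1]/q[2]+p["cy"]]
E
python3 - <<'E'
from h import *
Z=dict(valve_box=0,bay=.064,back_stop=.074,cover=.064,push_bar=.086,bead_box_teal=0,dropper_bottle=0,bead_box_silver=0,pliers=0.01,cutters=0.01,wire_spool=0,pendant=0)
ims=[]
for n in("scene","side"):
    p=bot.capture(n); ims.append(p["image"]); cv2.imwrite(f"pics/{n}0.png",p["image"])
    c,_=ray(p,[0,0]); print(n,c.round(3))
    for k,z in Z.items():
        r=bot.pinpoint(p,k)
        if r: print(k,np.round(r[0]["centre"],1),round(r[0]["confidence"],2),atz(p,r[0]["centre"],z).round(4))
s=bot.read_state();print(s)
E
```

```text
scene [1.048 0.644 1.073]
valve_box [310.1 237.6] 0.72 [ 0.6145 -0.0108  0.    ]
back_stop [274.1 235.8] 0.96 [ 0.7247 -0.0319  0.074 ]
cover [325.8 214.8] 0.68 [ 0.5528 -0.0137  0.064 ]
push_bar [324.7 208.1] 0.79 [ 0.5508 -0.0222  0.086 ]
bead_box_teal [350.6 270.3] 0.64 [0.5866 0.1549 0.    ]
dropper_bottle [282.8 199.7] 0.66 [ 0.5986 -0.1915  0.    ]
bead_box_silver [257.7 253.5] 0.68 [ 0.7754 -0.0549  0.    ]
pliers [275.3 142.7] 0.49 [ 0.473  -0.4376  0.01  ]
cutters [473.  303.8] 0.92 [0.3872 0.4391 0.01  ]
wire_spool [418.4 343.3] 0.74 [0.5819 0.4296 0.    ]
pendant [239.1 163.9] 0.48 [ 0.633  -0.4269  0.    ]
side [ 0.52  -1.194  0.936]
valve_box [327.4 228.8] 0.58 [ 0.609  -0.0232  0.    ]
bay [328.6 225.7] 0.47 [ 0.6071 -0.0891  0.064 ]
back_stop [368.6 209.4] 0.68 [ 0.7296 -0.0254  0.074 ]
cover [306.4 207.7] 0.8 [ 0.545  -0.0007  0.064 ]
push_bar [309.7 204.5] 0.64 [ 0.5545 -0.0149  0.086 ]
bead_box_teal [317.3 190.8] 0.55 [ 0.5856  0.1838 -0.    ]
dropper_bottle [327.7 262.5] 0.63 [ 0.6019 -0.1745  0.    ]
bead_box_silver [384.1 233.3] 0.9 [ 0.7799 -0.0478  0.    ]
plie
[... 299 characters left out ...]
.59624782e-03,
        6.76907064e+01, -1.02271378e+01]), 'qvel': array([ 0.03437272, -0.08605709,  0.01183939,  0.0269906 ,  0.03297635,
        0.02389433]), 'tau': array([-1.03238188e-03, -4.40021038e+01, -1.76979572e+01,  6.32107677e-02,
        5.06117684e-02, -3.99672922e-05]), 'position': array([0.17198275, 0.6008451 , 0.23655538]), 'tcp_rot': array([[-9.61390013e-01,  2.75189465e-01,  4.53399328e-05],
       [ 2.75189463e-01,  9.61390013e-01, -3.93790240e-05],
       [-5.44260511e-05, -2.53815286e-05, -9.99999998e-01]]), 'force': array([ 0.10691613,  0.28692632, -0.35923142]), 'moment': array([-0.02060422, -0.00532115, -0.00384068]), 'grasp_force': 0.0, 'opening': 1.0047567903273018}
```

View pics/scene0.png

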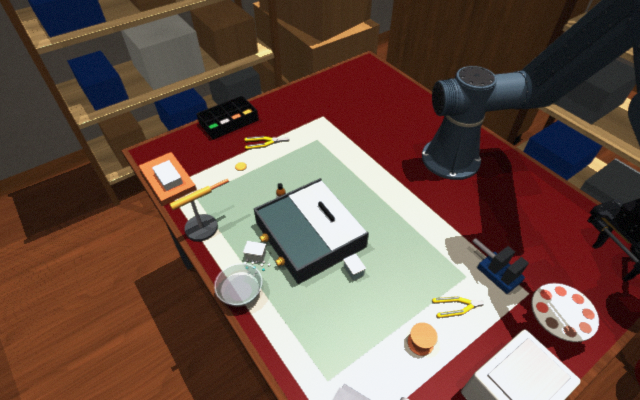

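View pics/side0.png

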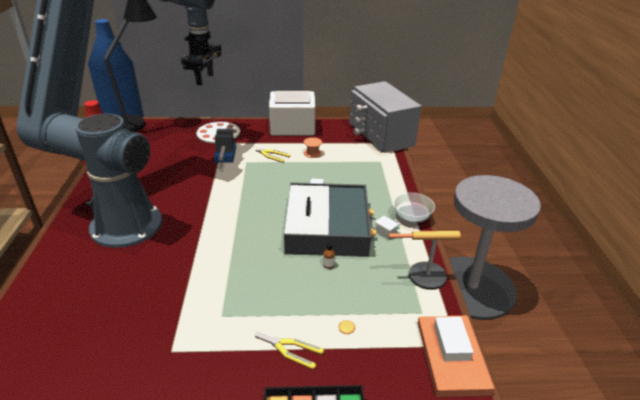

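The scene shows the white cover (about 325,210), with its bar, over the bay; the box is nearly square to the robot. The bead boxes, bottle, torch stand and dish are clear of the front. I'll get the yaw from the silhouettes next.

Run:
```python
from h import *
for n in("scene","side"):
    p=bot.capture(n)
    for k,z in(("cover",.069),("push_bar",.086),("valve_box",.074)):
        r=bot.silhouettes(p,k)
        if not r: continue
        m=r[0]["pixels"].astype(np.uint8); c=max(cv2.findContours(m,cv2.RETR_EXTERNAL,cv2.CHAIN_APPROX_NONE)[0],key=cv2.contourArea)[:,0]
        w=np.array([atz(p,u,z)[:2] for u in c],np.float32)
        R=cv2.minAreaRect(w*1000); print(n,k,m.sum(),np.round(R[0],1),np.round(R[1],1),round(R[2],1))
    # bright-plate fit
    g=p["image"].astype(int).min(2)
    cv2.imwrite(f"pics/z{n}.png",cv2.resize(p["image"][150:300,220:420],None,fx=4,fy=4,interpolation=cv2.INTER_CUBIC))
```

```text
scene cover 2515 [551.  -17.3] [246.7 126.4] 86.8
scene push_bar 2523 [559.8  -5.6] [240.9 122.1] 86.3
scene valve_box 4395 [630.2  -2.9] [304.4 265.8] 88.1
side cover 1997 [550.3  -5.8] [249.8 125.3] 85.7
side push_bar 1976 [548.4 -29.1] [240.8 119.1] 86.9
side valve_box 4024 [613.9 -52.6] [352.2 257.6] 85.8
```

View pics/zscene.png

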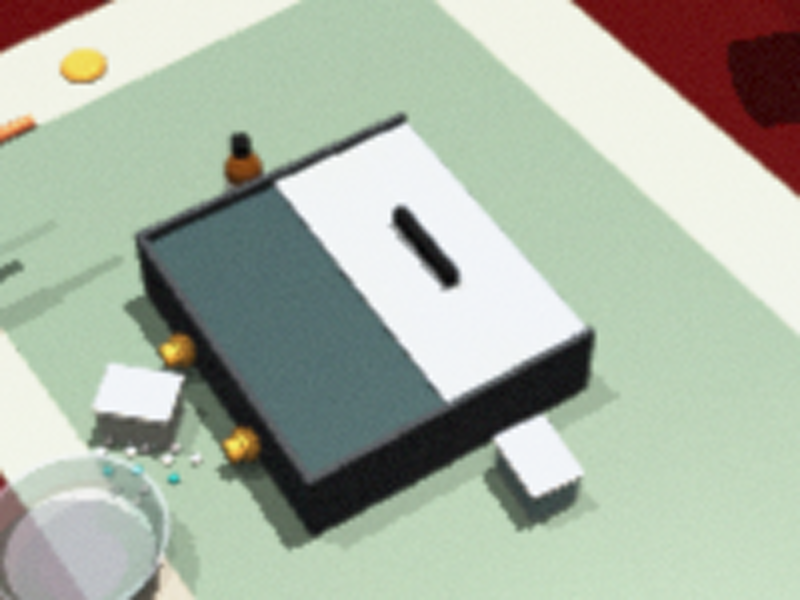

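View pics/zside.png

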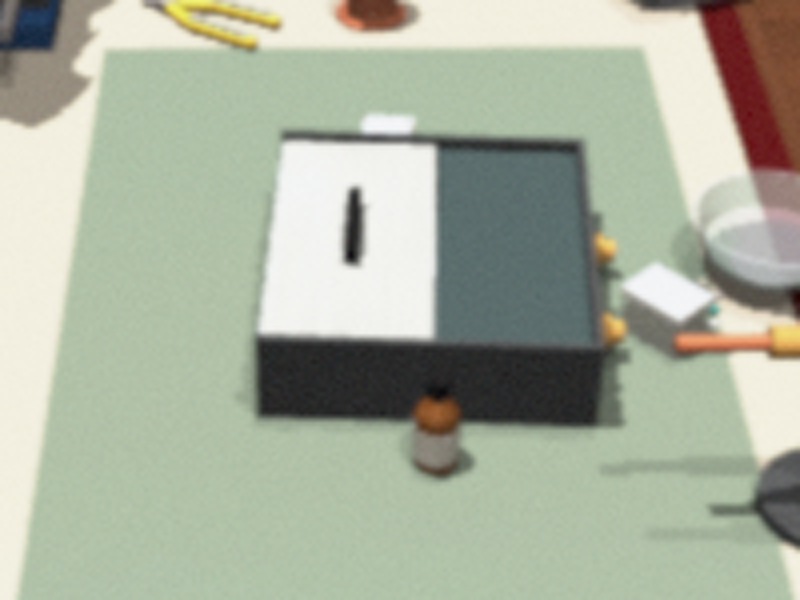

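The crops show the box's outer top corners. In the scene crop these are (403,117), (592,330), (140,237) and (312,480); in the side crop (282,133), (258,335), (583,140) and (600,350). I'll fit the pose from these.

Run:
```python
from h import *
from scipy.optimize import least_squares
P={n:bot.capture(n) for n in("scene","side")}
B={(-121,-131.5):((403,117),(258,337)),(-121,131.5):((592,330),(282,132)),(121,-131.5):((138,236),(602,349)),(121,131.5):((312,480),(584,139))}
def W(q,l,z): c,s=np.cos(q[2]),np.sin(q[2]); return [q[0]+c*l[0]-s*l[1],q[1]+s*l[0]+c*l[1],z]
def res(q,ns=(0,1)):
    r=[]
    for l,uv in B.items():
        for i in ns:
            p=P[("scene","side")[i]]
            r+=list(np.array(proj(p,W(q,(l[0]/1e3,l[1]/1e3),.074)))-(np.array(uv[i])/4+[220,150]))
    return np.array(r)
for ns in((0,),(1,),(0,1)):
    s=least_squares(lambda q:res(q,ns),[.61,-.015,-.05]); print(s.x[:2].round(4),np.degrees(s.x[2]).round(2),np.abs(s.fun).max().round(2))
q=s.x
# cover/bar: bar ends (top), front/back centre
for uv,i in(((427,246),0),((353,225),1)):
    p=P[("scene","side")[i]]; X=atz(p,np.array(uv)/4+[220,150],.083)
    d=X[:2]-q[:2]; c,s_=np.cos(q[2]),np.sin(q[2]); print("bar box",(c*d[0]+s_*d[1]).round(4),(-s_*d[0]+c*d[1]).round(4),X.round(4))
s=bot.read_state(); print(s["time_s"])
```

```text
[ 0.6077 -0.0176] -3.45 1.55
[ 0.6087 -0.0158] -3.6 0.8
[ 0.6083 -0.017 ] -3.51 1.47
bar box -0.0563 0.0036 [ 0.5522 -0.0099  0.083 ]
bar box -0.0579 -0.0061 [ 0.5501 -0.0195  0.083 ]
1.8
```

Call:
play_rows([
  [[0, 0, 0, 0, 0, -0.109], [0, 0, 0, 0, 0, -0.109], [-18.9, -29.5, 0, 0, 0, 0], [-18.9, -29.5, 0, 0, 0, 0], [-18.9, -29.5, 0, 0, 0, 0]],
], fingers=-0.2)

```text
time_s: 2.3
position: [0.2235, 0.5082, 0.2365]
tcp_rot: [[-0.998, 0.06, 0.0], [0.06, 0.998, 0.0], [-0.0, 0.0, -1.0]]
force: [-0.5, 0.8, 0.2]
opening: 0.634
grasp_force: 0.0
```

Call:
play_rows([
  [[-18.9, -29.5, 0, 0, 0, 0], [-18.9, -29.5, 0, 0, 0, 0], [-18.9, -29.5, 0, 0, 0, 0], [-18.9, -29.5, 0, 0, 0, 0], [-18.9, -29.5, 0, 0, 0, 0]],
])

```text
time_s: 2.8
position: [0.3092, 0.355, 0.2368]
tcp_rot: [[-0.998, 0.06, 0.001], [0.06, 0.998, 0.0], [-0.001, 0.0, -1.0]]
force: [-1.2, -0.2, -0.6]
opening: 0.403
grasp_force: 0.0
```

Call:
play_rows([
  [[-18.9, -29.5, 0, 0, 0, 0], [-18.9, -29.5, 0, 0, 0, 0], [-18.9, -29.5, 0, 0, 0, 0], [-18.9, -29.5, 0, 0, 0, 0], [-18.9, -29.5, 0, 0, 0, 0]],
])

```text
time_s: 3.3
position: [0.3946, 0.2019, 0.2368]
tcp_rot: [[-0.998, 0.061, 0.001], [0.061, 0.998, 0.0], [-0.001, 0.0, -1.0]]
force: [0.4, -0.0, 0.1]
opening: 0.398
grasp_force: 0.0
```

Call:
play_rows([
  [[-18.9, -29.5, 0, 0, 0, 0], [-18.9, -29.5, 0, 0, 0, 0], [-18.9, -29.5, 0, 0, 0, 0], [-18.9, -29.5, 0, 0, 0, 0], [-18.9, -29.5, 0, 0, 0, 0]],
])

```text
time_s: 3.8
position: [0.48, 0.0488, 0.2368]
tcp_rot: [[-0.998, 0.061, 0.001], [0.061, 0.998, 0.0], [-0.001, 0.0, -1.0]]
force: [0.2, 0.1, 0.3]
opening: 0.402
grasp_force: 0.0
```

Call:
play_rows([
  [[-18.4, -29, 0, 0, 0, 0], [-18.4, -29, 0, 0, 0, 0], [0, 0, 40, 0, 0, 0], [0, 0, 40, 0, 0, 0], [0, 0, 30, 0, 0, 0]],
])

```text
time_s: 4.3
position: [0.5121, -0.0104, 0.1249]
tcp_rot: [[-0.998, 0.062, -0.001], [0.062, 0.998, 0.0], [0.001, 0.0, -1.0]]
force: [0.8, -0.3, -0.1]
opening: 0.401
grasp_force: 0.0
```

Run:
```python
from h import *
p=bot.capture("scene"); w=bot.capture("wrist"); print(bot.read_state()["position"])
im=cv2.resize(p["image"][130:280,220:420],None,fx=2.5,fy=2.5)
w=cv2.resize(w["image"][:, :],(480,300)); 
o=np.zeros((375+300,500,3),np.uint8)[:375]; o[:]=im
cv2.imwrite("pics/a.png",np.hstack([o[:375,:],np.pad(w,((0,75),(0,0),(0,0)))])[:, :980])
q=cv2.imread("pics/a.png"); cv2.imwrite("pics/a.png",cv2.resize(q,(790,302)))
```

```text
[ 0.50964907 -0.00953904  0.12324002]
```

View pics/a.png

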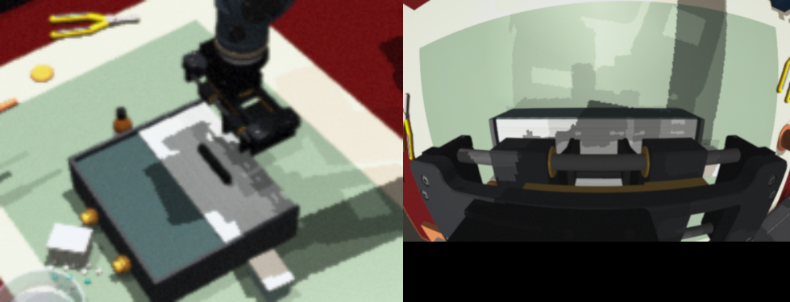

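The gripper is centred in front of the bar and clear of it. Going down, then pushing.

Call:
play_rows([
  [[0, 0, 17, 0, 0, 0], [0, 0, 16, 0, 0, 0], [0, 0, 0, 0, 0, 0]],
])

```text
time_s: 4.7
position: [0.5124, -0.0099, 0.0936]
tcp_rot: [[-0.998, 0.061, -0.001], [0.061, 0.998, 0.0], [0.001, 0.0, -1.0]]
force: [-0.3, 0.4, 0.8]
opening: 0.401
grasp_force: 0.0
```

Call:
play_rows([
  [[-6, 0, 0, 0, 0, 0], [-6, 0, 0, 0, 0, 0], [-6, 0, 0, 0, 0, 0], [-6, 0, 0, 0, 0, 0], [-6, 0, 0, 0, 0, 0]],
])

```text
time_s: 5.2
position: [0.5413, -0.0115, 0.0938]
tcp_rot: [[-0.998, 0.061, -0.003], [0.061, 0.998, 0.001], [0.004, 0.0, -1.0]]
force: [-4.0, 0.2, 3.3]
opening: 0.401
grasp_force: 1.9
```

Call:
play_rows([
  [[-8, 0, 1, 0, 0, 0], [-8, 0, 1, 0, 0, 0], [-8, 0, 0, 0, 0, 0], [-8, 0, 0, 0, 0, 0], [-8, 0, 0, 0, 0, 0]],
])

```text
time_s: 5.7
position: [0.5836, -0.0143, 0.0913]
tcp_rot: [[-0.998, 0.061, 0.001], [0.061, 0.998, -0.0], [-0.001, -0.0, -1.0]]
force: [-2.4, -0.7, -0.3]
opening: 0.4
grasp_force: 0.9
```

Call:
play_rows([
  [[-8, 0, 0, 0, 0, 0], [-8, 0, 0, 0, 0, 0], [-8, 0, 0, 0, 0, 0], [-8, 0, 0, 0, 0, 0], [-5, 0, 0, 0, 0, 0]],
])

```text
time_s: 6.2
position: [0.6204, -0.0166, 0.0916]
tcp_rot: [[-0.998, 0.061, 0.001], [0.061, 0.998, -0.0], [-0.001, -0.0, -1.0]]
force: [-2.1, -0.2, -0.7]
opening: 0.403
grasp_force: 0.9
```

Call:
play_rows([
  [[-5, 0, 0, 0, 0, 0], [-5, 0, 0, 0, 0, 0], [-4, 0, 0, 0, 0, 0], [-3, 0, 0, 0, 0, 0], [-3, 0, 0, 0, 0, 0]],
])

```text
time_s: 6.7
position: [0.6391, -0.0177, 0.0916]
tcp_rot: [[-0.998, 0.061, -0.001], [0.061, 0.998, 0.0], [0.001, 0.0, -1.0]]
force: [-2.7, 0.1, 0.4]
opening: 0.398
grasp_force: 1.3
```

Call:
play_rows([
  [[-2, 0, 0, 0, 0, 0], [-2, 0, 0, 0, 0, 0], [-2, 0, 0, 0, 0, 0]],
])

```text
time_s: 7.0
position: [0.6451, -0.018, 0.0916]
tcp_rot: [[-0.998, 0.061, -0.0], [0.061, 0.998, 0.0], [0.0, 0.0, -1.0]]
force: [-3.5, 0.4, 0.5]
opening: 0.399
grasp_force: 1.2
```

Call:
play_rows([
  [[-2, 0, 0, 0, 0, 0], [-2, 0, 0, 0, 0, 0], [-1, 0, 0, 0, 0, 0]],
])

```text
time_s: 7.3
position: [0.6462, -0.018, 0.0915]
tcp_rot: [[-0.998, 0.06, -0.01], [0.06, 0.998, 0.001], [0.01, 0.0, -1.0]]
force: [-9.9, 0.2, 7.7]
opening: 0.402
grasp_force: 5.6
```

The cover is at its stop: the tool stopped and the force rose to 10 N. I'll back off, rise and look.

Call:
play_rows([
  [[10, 0, 0, 0, 0, 0], [15, 0, 0, 0, 0, 0], [5, 0, -30, 0, 0, 0], [10, 0, -40, 0, 0, 0], [25, 0, -40, 0, 0, 0]],
], fingers=-1)

```text
time_s: 7.8
position: [0.5881, -0.0151, 0.203]
tcp_rot: [[-0.998, 0.061, 0.006], [0.061, 0.998, -0.001], [-0.006, -0.001, -1.0]]
force: [-0.2, 0.3, -0.3]
opening: 0.05
grasp_force: 0.0
```

Call:
play_rows([
  [[35, 0, -20, 0, 0, 0], [40, 0, 0, 0, 0, 0], [40, 0, 0, 0, 0, 0], [30, 0, 0, 0, 0, 0], [0, 0, 0, 0, 0, 0]],
])

```text
time_s: 8.3
position: [0.4367, -0.0046, 0.2217]
tcp_rot: [[-0.998, 0.061, -0.002], [0.061, 0.998, 0.001], [0.002, 0.001, -1.0]]
force: [-0.9, -0.3, 0.1]
opening: 0.004
grasp_force: 0.0
```

Run:
```python
from h import *
q=np.array([.6083,-.017,np.radians(-3.5)])
c,s=np.cos(q[2]),np.sin(q[2])
ims=[]
for n in("scene","side"):
    p=bot.capture(n); ims.append(cv2.resize(p["image"][140:280,220:420],None,fx=3.9,fy=3.9)[:, :780])
    for k,z in dict(cover=.064,push_bar=.086,red_pivot=.058,red_tip=.047,blue_pivot=.058,blue_tip=.047).items():
        for r in bot.pinpoint(p,k)[:2]:
            X=atz(p,r["centre"],z); d=X[:2]-q[:2]
            print(n,k,np.round(r["centre"],1),round(r["confidence"],2),"box mm",(np.array([c*d[0]+s*d[1],-s*d[0]+c*d[1]])*1e3).round(1))
    cv2.imwrite(f"pics/b{n}.png",ims[-1])
```

```text
scene cover [294.6 228.7] 0.78 box mm [50.9 -5.1]
scene red_pivot [330.2 226.9] 0.74 box mm [-44.1  41.9]
scene red_tip [346.4 222.7] 0.69 box mm [-99.3  48. ]
scene red_tip [421.4 341.3] 0.47 box mm [-43.5 454.9]
scene blue_pivot [293.8 231.3] 0.74 box mm [55.6 -2.1]
scene blue_pivot [311.4 207.3] 0.62 box mm [-37.  -53.3]
scene blue_tip [327.5 202.8] 0.61 box mm [-94.4 -49.9]
scene blue_tip [240.5 165.6] 0.42 box mm [  64.5 -349.6]
side cover [345.7 210.6] 0.75 box mm [54.   3.3]
side push_bar [345.9 206.8] 0.69 box mm [53.3 -7.6]
side red_pivot [312.8 200.7] 0.93 box mm [-46.3  58.3]
side red_tip [293.4 203.1] 0.55 box mm [-106.5   58. ]
side blue_pivot [313.1 222.4] 0.82 box mm [-41.9 -51. ]
side blue_tip [292.7 224. ] 0.54 box mm [-101.7  -47.2]
side blue_tip [345.2 209.7] 0.17 box mm [54. 31.]
```

View pics/bscene.png

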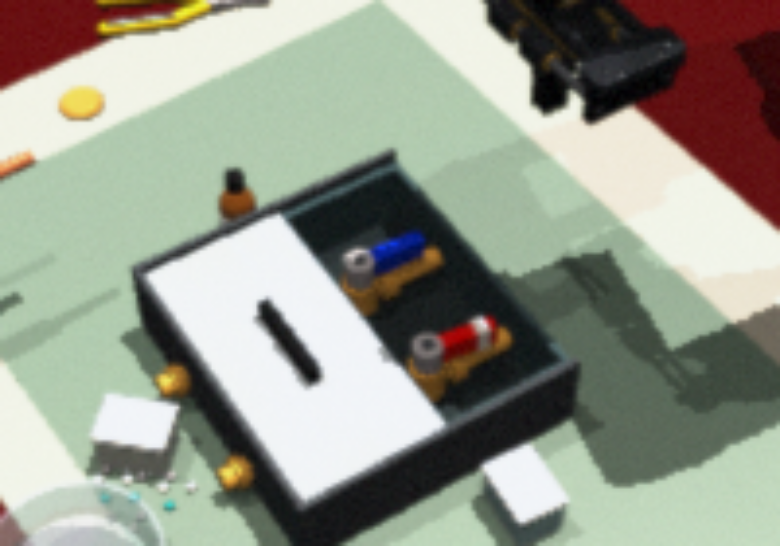

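View pics/bside.png

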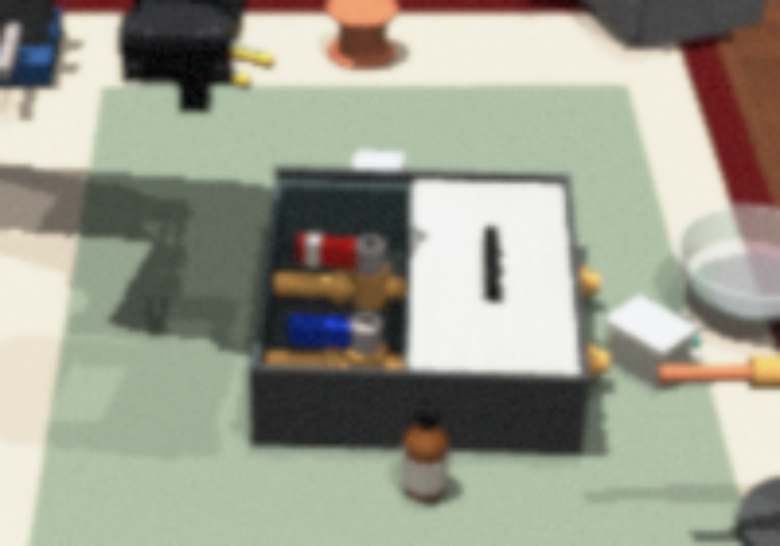

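The cover is back (the net puts its origin about 51–54 mm along the box). Red stands at the left place, pivot about (-40, 47) mm of the box, nearly at 0. Blue is at (-40, -53). I'll lower the shut fingers between them.

Call:
play_rows([
  [[-31, 1, 0, 0, 0, 0], [-31, 1, 0, 0, 0, 0], [-30, 1, 20, 0, 0, 0], [0, 0, 35, 0, 0, 0], [0, 0, 35, 0, 0, 0]],
])

```text
time_s: 9.5
position: [0.5344, -0.0084, 0.1309]
tcp_rot: [[-0.998, 0.061, 0.003], [0.061, 0.998, -0.001], [-0.003, -0.0, -1.0]]
force: [-0.2, -0.1, -0.9]
opening: 0.007
grasp_force: 0.0
```

Call:
play_rows([
  [[0, 0, 30, 0, 0, 0], [0, 0, 20, 0, 0, 0], [0, 0, 15, 0, 0, 0], [0, 0, 11, 0, 0, 0], [0, 0, 0, 0, 0, 0]],
])

```text
time_s: 10.0
position: [0.5319, -0.008, 0.0542]
tcp_rot: [[-0.998, 0.061, -0.003], [0.061, 0.998, 0.001], [0.003, 0.0, -1.0]]
force: [-0.2, -0.2, 0.6]
opening: 0.006
grasp_force: 0.0
```

Call:
play_rows([
  [[2, 10, 0, 0, 0, 0], [1, 11, 0, 0, 0, 0], [3, 4.5, 0, 0, 0, 0], [2, 4.5, 0, 0, 0, 0], [1, 6, 0, 0, 0, 0]],
])

```text
time_s: 10.5
position: [0.5269, 0.0281, 0.0562]
tcp_rot: [[-0.998, 0.06, 0.003], [0.06, 0.998, -0.002], [-0.003, -0.001, -1.0]]
force: [1.7, -3.7, 0.3]
opening: 0.011
grasp_force: 1.7
```

Call:
play_rows([
  [[1, 5.5, 0, 0, 0, 0], [-1, 6, 0, 0, 0, 0], [-1, 6, 0, 0, 0, 0], [-3, 5.5, 0, 0, 0, 0], [-3, 5.5, 0, 0, 0, 0]],
])

```text
time_s: 11.0
position: [0.5339, 0.0569, 0.0553]
tcp_rot: [[-0.998, 0.061, -0.002], [0.061, 0.998, 0.0], [0.002, 0.0, -1.0]]
force: [-1.6, -2.0, -0.2]
opening: 0.005
grasp_force: 1.3
```

Call:
play_rows([
  [[-5, 4, 0, 0, 0, 0], [-5, 4, 0, 0, 0, 0], [-6, 3, 0, 0, 0, 0], [-6, 2.5, 0, 0, 0, 0], [0, 0, 0, 0, 0, 0]],
])

```text
time_s: 11.5
position: [0.5563, 0.0689, 0.0551]
tcp_rot: [[-0.998, 0.061, -0.004], [0.061, 0.998, 0.0], [0.004, 0.0, -1.0]]
force: [-3.4, -0.7, 1.2]
opening: 0.007
grasp_force: 1.8
```

Call:
play_rows([
  [[-2, 0, 0, 0, 0, 0], [-2, 0, 0, 0, 0, 0], [-1, 0, 0, 0, 0, 0], [0, 0, 0, 0, 0, 0]],
])

```text
time_s: 11.9
position: [0.5566, 0.0689, 0.0551]
tcp_rot: [[-0.998, 0.061, -0.013], [0.061, 0.998, 0.001], [0.013, 0.0, -1.0]]
force: [-10.8, -1.5, 7.4]
opening: 0.007
grasp_force: 5.4
```

The handle is against its stop: there was no travel and the force rose to 11 N. Retreating.

Call:
play_rows([
  [[8, 0, 0, 0, 0, 0], [10, -2, 0, 0, 0, 0], [3, 0, -20, 0, 0, 0], [0, 0, -40, 0, 0, 0], [0, 0, -45, 0, 0, 0]],
])

```text
time_s: 12.4
position: [0.541, 0.0676, 0.1608]
tcp_rot: [[-0.998, 0.061, -0.001], [0.061, 0.998, 0.001], [0.001, 0.001, -1.0]]
force: [1.1, -0.4, 0.3]
opening: 0.009
grasp_force: 0.0
```

Call:
play_rows([
  [[20, 0, -40, 0, 0, 0], [40, 0, -20, 0, 0, 0], [40, 0, 0, 0, 0, 0], [20, 0, 0, 0, 0, 0], [0, 0, 0, 0, 0, 0]],
])

```text
time_s: 12.9
position: [0.4186, 0.0753, 0.2209]
tcp_rot: [[-0.998, 0.061, -0.0], [0.061, 0.998, 0.001], [0.001, 0.001, -1.0]]
force: [1.4, 0.1, -0.1]
opening: 0.008
grasp_force: 0.0
```

Run:
```python
from h import *
q=np.array([.6083,-.017,np.radians(-3.5)])
c,s=np.cos(q[2]),np.sin(q[2]); ims=[]
for n in("scene","side"):
    p=bot.capture(n); ims.append(cv2.resize(p["image"][140:280,220:420],(400,280)))
    for k,z in dict(cover=.064,red_pivot=.058,red_tip=.047,blue_pivot=.058,blue_tip=.047).items():
        for r in bot.pinpoint(p,k)[:1]:
            X=atz(p,r["centre"],z); d=X[:2]-q[:2]
            print(n,k,round(r["confidence"],2),"box mm",(np.array([c*d[0]+s*d[1],-s*d[0]+c*d[1]])*1e3).round(1))
cv2.imwrite("pics/c.png",np.hstack(ims)); print(bot.read_state()["time_s"])
```

```text
scene cover 0.76 box mm [60.8  3.8]
scene red_pivot 0.72 box mm [-42.8 112.4]
scene red_tip 0.57 box mm [-70.6 -27. ]
scene blue_pivot 0.64 box mm [-46.2  49.5]
scene blue_tip 0.68 box mm [-95.7 -31.8]
side cover 0.64 box mm [57.1  6.5]
side red_pivot 0.86 box mm [-47.3  40.7]
side red_tip 0.61 box mm [-42.8 112.8]
side blue_pivot 0.52 box mm [-36.5 -66.3]
side blue_tip 0.69 box mm [-97.8 -44.2]
13.5
```

View pics/c.png

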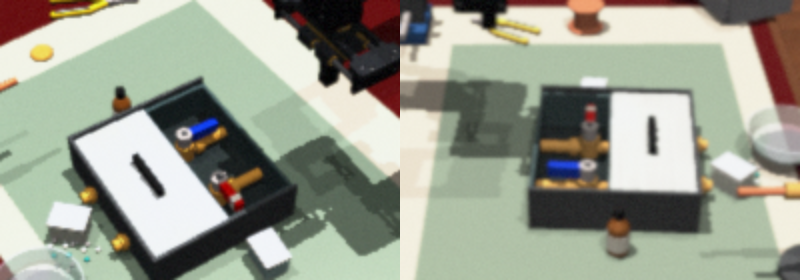

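The red handle now points straight to +y (fully shut), the blue handle is unchanged, the cover is back and the neighbours are in place. Handing in.

```bash
python3 -c "
from rig import bot
print(bot.hand_in())"
```

```text
the job is handed in; nothing more can be done
None
```

I slid the cover back to its stop and pushed the red handle fully shut; the last pictures show the blue handle and everything around the box in place. The job is handed in, but it returned no verdict.

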